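# Free the stuck jig carriage and push it home

## Task

The red carriage of the pipe jig is stuck in its green covered track. Draw the push bar by its steel shaft fully out of the blue holder, set it down on the bench and let go, take it again by its orange handle, and push the carriage with the bar's tip through the yellow-topped mouth until it breaks free and is fully home on the end stop hidden under the cover, without ramming it. Then draw the bar out, lay it along the black rubber mat and let go; leave the carriage home, do not touch it with the fingers, and leave the pipe ring, brush and red magnet square where they are.

Things in the scene. Friction and masses are not known exactly. Their poses are not given: they have to be found in the camera images.
- track: Fixed green covered track, 84 wide (steel feet reach 132), 250 long, 43 high. Origin: centre of the mouth end, on the bench. Its own +y is the push direction, into the track; z up. Mouth: opening 36 wide, from 4 (top of the floor plate) to 38 above the bench, 6 deep; behind it the channel is 62 wide and 34 high. The cover has a slot 18 wide, from 22 to 140 behind the mouth, through which the carriage is seen; the rest of the cover is solid and hides the end stop.
- track_mouth (a point): Centre of the mouth opening, 21 above the bench, in the plane of the track's mouth end; axes as the track.
- carriage: Red block 60 x 60, 28 high, 0.5 to 1 kg, with a thin white line on top, riding on the floor plate (4 above the bench) in the channel. Origin: centre of its underside, at the start 70 behind the mouth, so its rear face (the one to push) is 40 behind the mouth. Two spring catches at its front hold it: they let go at some 10 to 20 N of push (varies) within the first 12 of travel, after that it slides with some 4 to 12 N of friction and stays where it is left.
- stop_button (a joint): Sprung button (1 N or less) on the front of the hidden end stop, m: 0 free, 0.004 pressed flat, when the carriage is hard against the stop. The stop's place differs each time: the carriage meets it after 50 to 85 mm of travel, and then the push force climbs steeply.
- bar: Loose push bar, 0.35 kg, 235 long, flat underside: orange handle 22 wide, 26 high, 70 long, and a steel shaft 14 wide, 14 high, 165 long. Origin: underside of the middle of the handle; +y runs along the shaft to the tip, 200 from the origin. It balances about 20 ahead of the origin. The handle begins 165 behind the tip.
- bar_tip (a point): Centre of the end face of the shaft, 200 along +y and 7 up from the bar's origin.
- bar_mid (a point): Underside of the middle of the bar's length, 82.5 along +y from the bar's origin.
- holder: Fixed blue sleeve, 48 wide (feet 86), 43 high, inside 32 wide and 34 high, lying on the bench, open at its +y end. Origin: on the bench, where the middle of the bar's handle lies at the start; the sleeve reaches from 56 behind it to 75 ahead (+y). The bar lies in it along +y, the last 125 of the shaft sticking out; draw it out along +y, by at least 115 to be clear.
- mat: Thin black rubber mat, 100 wide (its x), 300 long (its y), 1 thick, with a yellow line near each end, on the bench. Origin: its centre.
- coupon: Bystander: short standing pipe ring, 60 across, 50 high. Origin: centre of its underside.
- brush: Bystander: wire brush, 200 long, lying on the bench along its own x. Origin: its underside, about the middle.
- square: Bystander: red triangular magnet square, about 70 x 90, 20 high. Origin: underside of the middle of one leg.
There are look-alikes about, which are no part of the job. There is more than one size of the holder; the one meant has the size given above.

How it is judged:
By the outcome, as a careful person would: the job done as asked, in the order asked, and still so for the second after the job is handed in, with the robot touching nothing.
It also fails if it takes over 64 s, if anything falls off the work surface, if the arm or the gripper's body presses on something with over 40 N, if the wrist force passes 120 N, or if a joint passes its speed limit or range.

## Robot

A 6-joint arm with a two-finger parallel gripper is mounted at the origin on the work surface. World frame = base frame: x ahead of the robot, y to its left, z up, the work surface at z = 0. Lengths are in m, angles in rad, forces in N, time in s.
With the tool pointing down it reaches from about 0.35 to 0.975 m from the base axis. Payload 4.9 kg.
Tool frame: the origin (TCP) lies on the centre line of the jaws, within the pads' length; the fingertips stand 14 mm ahead of it and the grasp point (between the pads) lies 5 mm behind it; x points along the fingers, z is the direction in which the jaws open and shut, and the axes are right-handed (so a half turn about x gives the same grasp; the last joint's range is limited). The gripper opens to 85 mm and grips with 20 to 120 N. Pads are 22 mm wide; open, the fingers measure 114 mm over their backs; the gripper's body (76 mm by 85 mm) begins 54 mm behind the grasp point. The pads swing forward as they close: fully open they stand 13 mm farther back than shut.
Start: joints at [0.999, 0.053, 1.613, -0, 1.476, -0.119], TCP at [0.273, 0.562, 0.21] pointing down, gripper open.
Joint ranges: [-3.01, 3.01], [-1.01, 2.22], [0.06, 2.58], [-1.02, 4.17], [0.09, 2.62], [-3.14, 3.14]. Speed limits (rad/s): [2.57, 2.57, 3.14, 3.14, 3.14, 3.14].

## Interface

Orientations are given as a rotation vector (axis times angle).
In Python, from station import ctrl gives the robot as it stands.
- The arm moves only by the tool move_arm, never from a script. Its argument "increments" is a list that holds one entry, the list of rows, each a list of 4 numbers: the shift along the tool's x, y, z in units of 25 cm (1.0 is 25 cm), then the turn about the tool's x in units of 90 degrees (1.0 is 90 degrees). A call has 1 to 20 rows; each row shifts and turns the commanded pose from where the row before left it, along the tool's axes as they then stand; what a row does not reach is not made up. A row lasts 1/12 s, in which the tool goes at most 41.7 mm and 7.16 degrees, less where a joint would pass 70% of its speed; a pose out of reach is approached as far as the arm can. A call with a number of a shift or a turn outside -1 to 1 is refused whole. A call with a gripper value outside its range is refused whole. "gripper" is the closure, from 0 (fully open) to 1 (shut), set as the call begins (left out, the last holds). The fingers move at their own pace and stop on an object; "squeeze" is the grip in N (left out, the last holds). Time passes only in rows, so rows that do not move let the fingers close. It gives the time, the measured TCP pose, the force and the opening at its end, in the units of the state.
- ctrl.get_obs(): the state, without advancing time (a new reading comes with each control period).
- ctrl.get_image(name): name is "scene" or "side" or "wrist"; returns a dict with "pixels" (400x640x3 uint8, red, green, blue), "depth" (400x640 float32, m along the optical axis (not along the pixel's ray), 0 where there is no reading), "K" (3x3 intrinsics, pixels), "extrinsics" (4x4, takes a point from camera to world coordinates); the wrist camera has in their place "tool_from_camera" (4x4, takes a point from camera to tool coordinates, whose origin is the TCP and whose axes are the tool frame's). Camera axes: x right, y up, looking along -z (the intrinsics and any distortion apply to the point x, -y, -z); pixel columns grow to the right and rows downward; lengths in m; the calibration is good to about 2 mm. The wrist camera is an equidistant fisheye: a pixel r from the principal point sees the ray r / f radians off the axis. A picture is of the moment at which its call begins: read the wrist's pose just before it.
- ctrl.finish_job(): hands the job in, once; it reports no verdict.
Trained networks look in the newest picture that a camera, given by its name, has taken for a name from the list of things; names that differ only in an ending like _2 or _b are one class to them, and where a whole thing is asked for, a point or a joint stands for the part that bears it (a point fixed in the world has none). Each returns a list of dicts, best first, with "score" (0 to 1); they miss things now and then, are a little off and sometimes report something else, mostly with a low value. They report only what shows in the picture. A call takes as long as a camera call. They do not tell look-alikes from the thing itself.
- ctrl.trace(camera, target): "region" (400x640 bool, what is visible of it) and "pixel" ([row, column] in pixels, amid what is visible of it).
The state is a dict: "t": time; "q": joint angles; "dq": joint speeds; "effort": joint torques, N m; "tool_pos": TCP position; "tool_rot": TCP orientation; "contact_force": force on the tool from outside, world axes, zero at the start; "wrist_torque": the same for the moment, N m; "opening": finger opening in m.
Only numpy, scipy, OpenCV 4.12 (cv2) and the standard library are available. Lean on these libraries where they do the work, as an engineer would, in place of code of your own. Each camera call takes 0.05 s, during which the arm holds its last target. There are 200 camera calls.

## Working session

There is one attempt and no reset: what is moved stays moved. The work goes in short steps, Python scripts to look and compute and a tool call to move; the robot and the scene stay as the last step left them, time stands still between calls to the robot, and variables do not carry over. Pictures are saved under pics/ and viewed, about 8 in all and at most 12, crops included, and the job is handed in when it is done.

Besides the shell and the picture viewer there is one more tool, called after ">>>" by a JSON object that holds its "name" and its "arguments", one argument or row to a line. move_arm: Moves the arm, as the interface text tells. Shifts and turns lie within -1 to 1; 1 stands for 25 cm of shift or 90 degrees of turn. Its arguments: {"type":"object","properties":{"increments":{"type":"array","items":{"type":"array","items":{"type":"array","items":{"type":"number","minimum":-1,"maximum":1}}}},"gripper":{"type":"number"},"squeeze":{"type":"number"}},"required":["increments"]}

```bash
ls; mkdir -p pics; cat > h.py <<'E'
import numpy as np, cv2
from station import ctrl
from scipy.spatial.transform import Rotation as R
def pts(im):
    """world points HxWx3 for fixed cameras"""
    d=im["depth"];K=im["K"];v,u=np.mgrid[0:400,0:640]
    p=np.stack([(u-K[0,2])/K[0,0]*d,-(v-K[1,2])/K[1,1]*d,-d],-1)
    T=np.array(im["extrinsics"]);return p@T[:3,:3].T+T[:3,3]
def save(im,n): cv2.imwrite(f"pics/{n}.png",im["pixels"][...,::-1])
E
python3 - <<'E'
from h import *
o=ctrl.get_obs();print({k:np.round(v,3) for k,v in o.items()})
ims={}
for c in("scene","side"):
    im=ctrl.get_image(c);save(im,c);P=pts(im);np.savez(f"{c}.npz",P=P,px=im["pixels"])
    print(c,im["K"].round(1).tolist(),{k:np.shape(v) for k,v in im.items()})
    for t in("track","carriage","bar","holder","mat","coupon","brush","square"):
        for r in ctrl.trace(c,t)[:4]:
            m=r["region"];q=P[m&(im["depth"]>0)]
            print(t,round(r["score"],2),np.round(r["pixel"]),m.sum(),q.mean(0).round(3),np.percentile(q,[3,97],axis=0).round(3).tolist())
E
```

```text
pics
{'t': np.float64(0.0), 'q': array([ 0.999,  0.053,  1.614, -0.   ,  1.476, -0.119]), 'dq': array([ 0.   ,  0.   ,  0.   ,  0.   , -0.001,  0.   ]), 'effort': array([-0.0000e+00, -3.9367e+01, -3.7019e+01, -0.0000e+00,  7.0000e-03,
       -0.0000e+00]), 'tool_pos': array([0.273, 0.561, 0.209]), 'tool_rot': array([-0.871,  1.392,  0.869]), 'contact_force': array([-0.766,  0.028,  0.15 ]), 'wrist_torque': array([-0.061,  0.005,  0.046]), 'opening': np.float64(0.086)}
scene [[362.5, 0.0, 317.3], [0.0, 362.5, 200.9], [0.0, 0.0, 1.0]] {'pixels': (400, 640, 3), 'depth': (400, 640), 'K': (3, 3), 'extrinsics': (4, 4)}
track 0.95 [200. 376.] 2250 [0.643 0.105 0.032] [[0.576, -0.011, 0.002], [0.692, 0.224, 0.045]]
track 0.67 [198. 242.] 216 [ 0.476 -0.288  0.01 ] [[0.451, -0.34, -0.001], [0.487, -0.228, 0.016]]
bar 0.55 [196. 243.] 145 [ 0.478 -0.283  0.011] [[0.467, -0.336, 0.004], [0.487, -0.231, 0.016]]
holder 0.94 [208. 204.] 855 [ 0.504 -0.413  0.029] [[0.47, -0.472, 0.003], [0.525, -0.352, 0.042]]
holder 0.93 [197. 136.] 1738 [ 0.407 -0.615  0.039] [[0.359, -0.696, 0.004], [0.437, -0.
[... 985 characters left out ...]
001], [0.514, -0.347, 0.046]]
holder 0.67 [163. 394.] 319 [ 0.481 -0.41   0.033] [[0.456, -0.474, 0.002], [0.51, -0.348, 0.046]]
holder 0.67 [140. 432.] 499 [ 0.379 -0.597  0.065] [[0.348, -0.715, 0.0], [0.447, -0.513, 0.065]]
mat 0.87 [278. 308.] 341 [0.415 0.266 0.004] [[0.389, 0.205, -0.005], [0.449, 0.306, 0.008]]
mat 0.37 [317. 242.] 307 [0.474 0.518 0.019] [[0.45, 0.469, -0.0], [0.509, 0.559, 0.026]]
coupon 0.5 [177. 288.] 224 [ 0.776 -0.064  0.03 ] [[0.75, -0.097, 0.002], [0.806, -0.037, 0.054]]
brush 0.75 [152. 360.] 283 [ 0.649 -0.412  0.014] [[0.576, -0.486, -0.002], [0.742, -0.357, 0.025]]
square 0.63 [316. 243.] 301 [0.473 0.518 0.019] [[0.45, 0.47, 0.002], [0.507, 0.559, 0.026]]
```

View pics/scene.png

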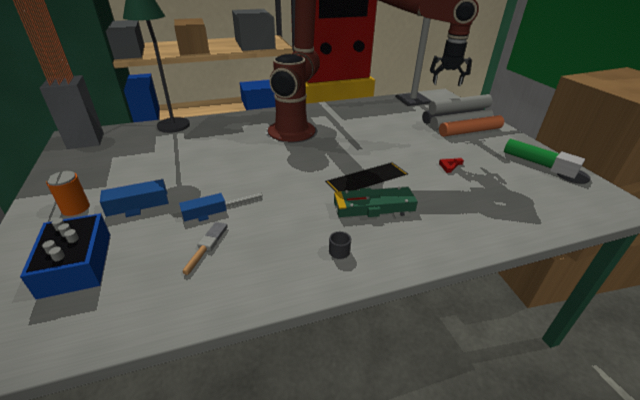

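```bash
python3 - <<'E'
import numpy as np,cv2
d=np.load('scene.npz');P=d['P'];px=d['px']
# top-down rectified height & colour map
x,y,z=P[...,0],P[...,1],P[...,2]
cv2.imwrite('pics/crop1.png',cv2.resize(px[150:270,90:450,::-1],None,fx=2.2,fy=2.2,interpolation=cv2.INTER_CUBIC))
def fit(m,n):
    q=P[m]; r=cv2.minAreaRect(q[:,:2].astype(np.float32)*1000); print(n,m.sum(),np.round(r[0],1),np.round(r[1],1),round(r[2],1),q[:,2].mean().round(4))
    w,v=np.linalg.eigh(np.cov(q[:,:2].T)); print('  mean',q.mean(0).round(4),'axis',v[:,1].round(4),np.degrees(np.arctan2(v[1,1],v[0,1])).round(2))
box=lambda a,b,c,e,lo,hi:(x>a)&(x<b)&(y>c)&(y<e)&(z>lo)&(z<hi)
fit(box(.57,.72,-.03,.25,.038,.05),'track top')
fit(box(.44,.54,-.49,-.345,.036,.05),'holder top')
fit(box(.44,.5,-.345,-.2,.009,.022),'shaft')
fit(box(.34,.46,-.72,-.5,.048,.066),'big holder top')
m=box(.38,.54,-.0,.34,-.006,.006)&(px.max(-1)<60);fit(m,'mat')
E
```

```text
track top 1251 [628.6 110.6] [252.8 116.5] 82.5 0.0424
  mean [0.6314 0.1109 0.0424] axis [0.158  0.9874] 80.91
holder top 439 [ 490.4 -412.5] [ 54.  130.7] 7.5 0.0397
  mean [ 0.4923 -0.4136  0.0397] axis [-0.1315  0.9913] 97.55
shaft 135 [ 474.6 -283.5] [ 18.7 120.2] 6.1 0.0132
  mean [ 0.4754 -0.2849  0.0132] axis [-0.1278  0.9918] 97.34
big holder top 876 [ 386.5 -613.7] [ 75.8 185.3] 4.1 0.0557
  mean [ 0.3919 -0.6151  0.0557] axis [-0.0738  0.9973] 94.23
mat 1069 [459.9 161.6] [100.8 286.5] 10.6 0.0008
  mean [0.4599 0.1609 0.0008] axis [-0.1489  0.9889] 98.56
```

View pics/crop1.png

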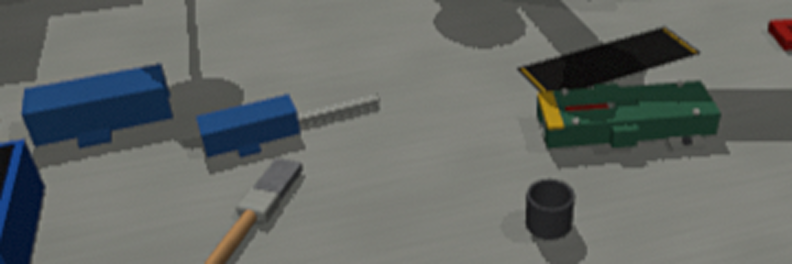

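```bash
cat >> h.py <<'E'
def plan(x,y,z,bardir=None,n=None):
    """rows to reach world x,y,z with tool y or -y along bardir (deg); units of the tool; turn applied first"""
    o=ctrl.get_obs();Rm=R.from_rotvec(o["tool_rot"]).as_matrix();p=np.array(o["tool_pos"])
    th=0
    if bardir is not None:
        a=np.degrees(np.arctan2(Rm[1,1],Rm[0,1])); th=-(bardir-a)  # tool x down: + turn lowers world yaw
        th=(th+90)%180-90
    R2=Rm@R.from_rotvec([np.radians(th),0,0]).as_matrix()
    d=np.array([x,y,z])-p
    print("t",round(o["t"],2),"pos",p.round(4),"yaw_y",round(np.degrees(np.arctan2(Rm[1,1],Rm[0,1])),2),"turn deg",round(th,2),"units",round(th/90,4),
     "shift before turn",(Rm.T@d/.25).round(4),"after turn",(R2.T@d/.25).round(4),"F",np.round(o["contact_force"],1),"open",round(o["opening"],4))
E
python3 - <<'E'
from h import *
o=ctrl.get_obs();print(R.from_rotvec(o["tool_rot"]).as_matrix().round(3))
plan(.479,-.323,.2,97.5)
plan(.55,.1,.21)
E
```

```text
[[ 0.    -0.899  0.438]
 [ 0.     0.438  0.899]
 [-1.    -0.     0.   ]]
t 0.9 pos [0.2734 0.562  0.2104] yaw_y 154.06 turn deg 56.56 units 0.6284 shift before turn [ 0.0412 -2.2882 -2.8235] after turn [ 0.0412 -3.6171  0.3531] F [-0.3 -0.8 -1.1] open 0.0853
t 0.9 pos [0.2734 0.562  0.2104] yaw_y 154.06 turn deg 0 units 0.0 shift before turn [ 1.3000e-03 -1.8033e+00 -1.1778e+00] after turn [ 1.3000e-03 -1.8033e+00 -1.1778e+00] F [-0.3 -0.8 -1.1] open 0.0853
```

Look-alikes, by scene pixel (row, col):
- Big blue holder at (197,136): measures 185x76x58 mm, too big.
- Small blue holder at (208,204), with the shaft at (196,243): measures 131x50x43 mm, which matches. I chose this one.
- Blue bin at (250,68): not a sleeve.
- Track with the yellow mouth at (198,342): matches.

I'll go there and look from close by.

>>> {"name": "move_arm", "arguments": {
  "increments": [
    [[0, -0.04, 0, 0.0785], [0, -0.08, 0, 0.0785], [0, -0.12, 0, 0.0785], [0, -0.14, 0, 0.0785], [0, -0.14, 0, 0.0785], [0, -0.14, 0, 0.0785], [0, -0.14, 0, 0.0785], [0, -0.16, 0, 0.0785], [0, -0.16, 0, 0], [0, -0.16, 0, 0], [0, -0.16, 0, 0], [0, -0.16, 0, 0], [0, -0.16, 0, 0], [0, -0.16, 0, 0], [0, -0.16, 0, 0], [0, -0.16, 0, 0], [0, -0.16, 0, 0], [0, -0.16, 0, 0], [0, -0.16, 0, 0], [0, -0.12, 0, 0]]
  ],
  "gripper": 0
}}

```text
t: 2.57
tool_pos: [0.4678, -0.0974, 0.2107]
tool_rot: [-0.103, 1.568, 0.101]
contact_force: [-0.2, 0.3, 0.5]
opening: 0.0854
```

```bash
python3 -c "
from h import *
plan(.479,-.323,.2,97.5)"
```

```text
t 2.57 pos [ 0.4678 -0.0974  0.2107] yaw_y 97.43 turn deg -0.07 units -0.0008 shift before turn [ 0.0435 -0.9005 -0.0724] after turn [ 0.0435 -0.9004 -0.0735] F [-0.2  0.3  0.5] open 0.0854
```

>>> {"name": "move_arm", "arguments": {
  "increments": [
    [[0, -0.15, -0.0122, 0], [0, -0.16, -0.0122, 0], [0, -0.16, -0.0122, 0], [0, -0.16, -0.0122, 0], [0.02, -0.15, -0.0122, 0], [0.02, -0.12, -0.0122, 0], [0, 0, 0, 0], [0, 0, 0, 0]]
  ]
}}

```text
t: 3.23
tool_pos: [0.4787, -0.3212, 0.1996]
tool_rot: [-0.1, 1.569, 0.102]
contact_force: [-0.2, 0.2, -1.1]
opening: 0.0856
```

```bash
cat >> h.py <<'E'
def wpts(im,o):
    d=im["depth"];K=im["K"];v,u=np.mgrid[0:400,0:640]
    a=(u-K[0,2])/K[0,0];b=-(v-K[1,2])/K[1,1];r=np.hypot(a,b)+1e-9;s=np.tan(np.minimum(r,1.5))/r
    p=np.stack([a*s*d,b*s*d,-d],-1);T=np.array(im["tool_from_camera"]);p=p@T[:3,:3].T+T[:3,3]
    return p@R.from_rotvec(o["tool_rot"]).as_matrix().T+o["tool_pos"]
def fit(P,m,n):
    q=P[m]; r=cv2.minAreaRect(q[:,:2].astype(np.float32)*1000); w,v=np.linalg.eigh(np.cov(q[:,:2].T)); a=v[:,1]*np.sign(v[1,1])
    print(n,m.sum(),'rect',np.round(r[0],1),np.round(r[1],1),round(r[2],1),'mean',q.mean(0).round(4),'ang',np.degrees(np.arctan2(a[1],a[0])).round(2))
    s=(q[:,:2]-q[:,:2].mean(0))@a; print('   ends',(q[:,:2].mean(0)+np.outer([s.min(),s.max()],a)).round(4).tolist())
def box(P,a,b,c,e,lo,hi):
    x,y,z=P[...,0],P[...,1],P[...,2];return (x>a)&(x<b)&(y>c)&(y<e)&(z>lo)&(z<hi)
E
python3 - <<'E'
from h import *
o=ctrl.get_obs();im=ctrl.get_image("wrist");save(im,"w1");P=wpts(im,o);np.savez("w1.npz",P=P,px=im["pixels"])
r=ctrl.trace("wrist","bar")
for q in r[:2]:
    print(q["score"],q["pixel"],q["region"].sum()); m=q["region"]&(im["depth"]>0); fit(P,m,"bar"); print(np.percentile(P[m][:,2],[5,25,50,75,95]).round(4))
fit(P,box(P,.43,.56,-.5,-.3,.037,.055),"holder top")
m=box(P,.44,.53,-.36,-.2,.008,.03);fit(P,m,"shaft");print(np.percentile(P[m][:,2],[5,25,50,75,95]).round(4))
print("bench z",np.median(P[box(P,.4,.45,-.4,-.2,-.02,.006)][:,2]))
plan(.479,-.323,.2,97.5)
E
```

```text
0.72 [138.9, 316.5] 1364
bar 1358 rect [ 473.4 -292. ] [ 13.4 130.2] 7.5 mean [ 0.4735 -0.2901  0.0133] ang 97.49
   ends [[0.4822, -0.3565], [0.4653, -0.2274]]
[0.012  0.0127 0.0133 0.0138 0.0145]
holder top 4043 rect [ 489.8 -414.4] [ 49.1 130.6] 7.3 mean [ 0.4891 -0.409   0.0394] ang 97.61
   ends [[0.4985, -0.4792], [0.4812, -0.3497]]
shaft 1436 rect [ 465.5 -293.9] [ 46.9 130.4] 15.1 mean [ 0.4738 -0.2925  0.0135] ang 97.53
   ends [[0.4822, -0.3565], [0.4652, -0.2274]]
[0.012  0.0127 0.0133 0.0139 0.0149]
bench z -0.0007044290514453544
t 3.33 pos [ 0.4793 -0.3195  0.2003] yaw_y 97.54 turn deg 0.04 units 0.0005 shift before turn [ 0.0011 -0.0138 -0.0029] after turn [ 0.0011 -0.0138 -0.0028] F [-0.2 -0.5  1. ] open 0.0856
```

View pics/w1.png

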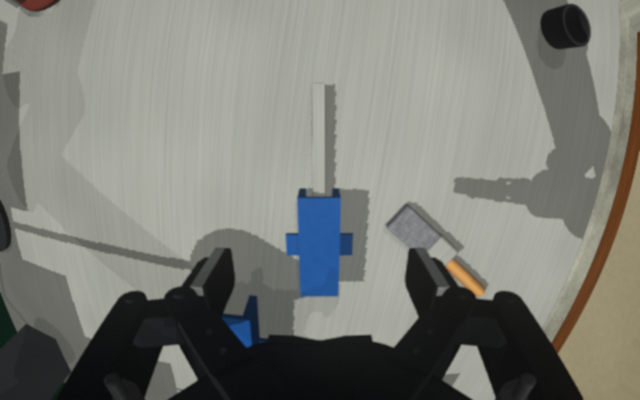

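The wrist view shows the small holder at about (245,320) and the shaft from (193,318) to the tip at (83,318), lying at bench level. The brush at (225,420) is clear. I'll descend and grasp the shaft 33 mm past the sleeve end.

>>> {"name": "move_arm", "arguments": {
  "increments": [
    [[0.1, 0.0127, -0.0076, 0], [0.12, 0, 0, 0], [0.12, 0, 0, 0], [0.12, 0, 0, 0], [0.12, 0, 0, 0], [0.07, 0, 0, 0], [0.05, 0, 0, 0], [0.034, 0, 0, 0], [0, 0, 0, 0], [0, 0, 0, 0]]
  ]
}}

```text
t: 4.17
tool_pos: [0.4777, -0.3171, 0.0177]
tool_rot: [-0.105, 1.567, 0.103]
contact_force: [0.3, -0.1, 0.2]
opening: 0.0854
```

>>> {"name": "move_arm", "arguments": {
  "increments": [
    [[0, 0, 0, 0], [0, 0, 0, 0], [0, 0, 0, 0], [0, 0, 0, 0], [0, 0, 0, 0], [0, 0, 0, 0], [0, 0, 0, 0], [0, 0, 0, 0], [0, 0, 0, 0], [0, 0, 0, 0]]
  ],
  "gripper": 1,
  "squeeze": 60
}}

```text
t: 5.0
tool_pos: [0.4769, -0.317, 0.0167]
tool_rot: [-0.103, 1.568, 0.103]
contact_force: [0.3, -0.7, -0.7]
opening: 0.0003
```

```bash
python3 - <<'E'
from h import *
o=ctrl.get_obs();im=ctrl.get_image("wrist");P=wpts(im,o);np.savez("w2.npz",P=P,px=im["pixels"])
im2=ctrl.get_image("side")
a=im["pixels"][...,::-1]; b=cv2.resize(im2["pixels"][110:210,330:490,::-1],(640,400),interpolation=cv2.INTER_CUBIC)
cv2.imwrite("pics/w2.png",cv2.resize(np.vstack([a[:,:],b])[...],(480,600)))
for q in ctrl.trace("wrist","bar")[:1]:
    m=q["region"]&(im["depth"]>0);fit(P,m,"bar");print(np.percentile(P[m][:,2],[5,50,95]))
print(o["opening"])
E
```

```text
bar 4088 rect [ 470.9 -273.2] [15.  95.4] 6.9 mean [ 0.4708 -0.2705  0.0132] ang 97.61
   ends [[0.4774, -0.3204], [0.4648, -0.2259]]
[0.01215563 0.01324592 0.01429528]
0.0002623458627701935
```

View pics/w2.png

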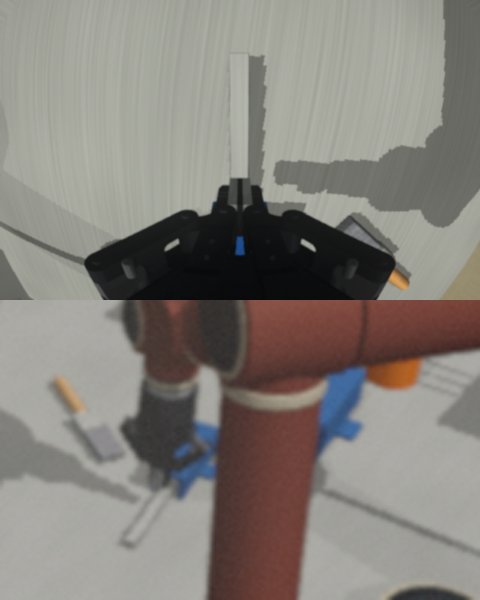

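```bash
python3 - <<'E'
import numpy as np,cv2
d=np.load('w2.npz');px=d['px'];P=d['P']
cv2.imwrite('pics/w2z.png',cv2.resize(px[220:360,240:400,::-1],None,fx=4,fy=4,interpolation=cv2.INTER_NEAREST))
for r in range(225,350,8): print(r,(P[r,308:336:4,2]*1000).round(0),(P[r,320]*1000).round(0),px[r,320])
E
```

```text
225 [12. 14. 14. 14. 13. 14. -1.] [ 477. -312.   14.] [175 179 168]
233 [12. 13. 13. 13. 13. 14. -1.] [ 478. -318.   13.] [176 177 168]
241 [46. 46. 47. 46. 47. 47. 46.] [ 476. -307.   46.] [30 30 29]
249 [55. 53. 53. 53. 54. 53. 53.] [ 476. -307.   53.] [29 30 28]
257 [61. 61. 61. 61. 61. 62. 61.] [ 476. -307.   61.] [28 28 27]
265 [68. 68. 68. 68. 69. 68. 69.] [ 476. -307.   68.] [25 25 24]
273 [75. 75. 75. 74. 75. 75. 75.] [ 476. -307.   74.] [29 29 29]
281 [81. 83. 75. 75. 74. 82. 82.] [ 477. -311.   75.] [30 30 30]
289 [87. 87. 79. 75. 79. 87. 86.] [ 477. -315.   75.] [29 29 28]
297 [94. 89. 79. 75. 79. 93. 93.] [ 478. -319.   75.] [26 27 26]
305 [ 96.  86.  81.  74.  81.  93. 102.] [ 478. -323.   74.] [23 23 24]
313 [100.  85.  82.  75.  81.  85. 101.] [ 479. -328.   75.] [22 21 24]
321 [103.  86.  40.  40.  40.  86. 103.] [ 483. -361.   40.] [ 30  78 140]
329 [103.  88.  40.  39.  39.  88. 104.] [ 484. -368.   39.] [ 27  75 136]
337 [104.  91.  39.  39.  39.  93. 106.] [ 485. -375.   39.] [ 27  75 136]
345 [116. 114. 115. 115. 115. 115. 115.] [ 476. -308.  115.] [12 12 14]
```

View pics/w2z.png

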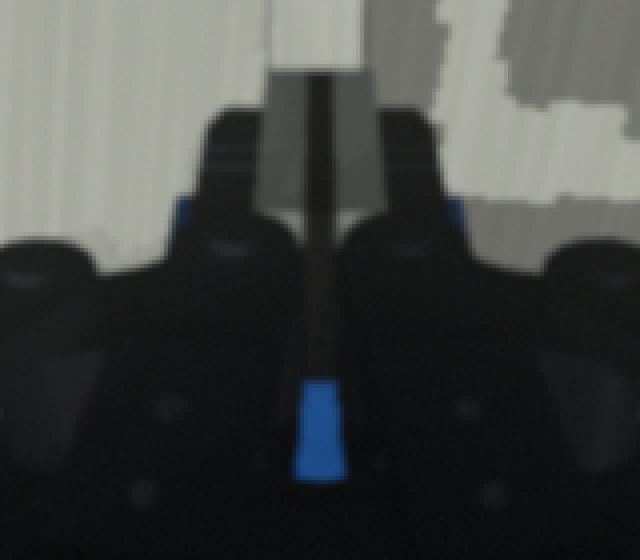

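```bash
python3 - <<'E'
from h import *
for c in("scene","side"):
    im=ctrl.get_image(c);P=pts(im);m=box(P,.44,.52,-.345,-.28,.008,.13)&(im["pixels"].max(-1)<110);q=P[m]
    print(c,m.sum())
    for lo in range(8,130,8):
        k=q[(q[:,2]>=lo/1e3)&(q[:,2]<(lo+8)/1e3)]
        if len(k):print(lo,len(k),k.min(0).round(3),k.max(0).round(3))
E
```

```text
scene 165
8 17 [ 0.479 -0.343  0.008] [ 0.489 -0.281  0.012]
24 1 [ 0.503 -0.345  0.03 ] [ 0.503 -0.345  0.03 ]
32 3 [ 0.482 -0.32   0.037] [ 0.484 -0.307  0.039]
40 11 [ 0.481 -0.325  0.04 ] [ 0.49  -0.306  0.048]
48 15 [ 0.478 -0.327  0.048] [ 0.494 -0.306  0.056]
56 16 [ 0.48  -0.326  0.056] [ 0.492 -0.308  0.064]
64 14 [ 0.475 -0.328  0.065] [ 0.492 -0.307  0.071]
72 3 [ 0.472 -0.329  0.073] [ 0.491 -0.313  0.079]
80 8 [ 0.475 -0.328  0.082] [ 0.512 -0.305  0.088]
88 14 [ 0.458 -0.332  0.088] [ 0.516 -0.302  0.095]
96 15 [ 0.491 -0.328  0.096] [ 0.52  -0.301  0.104]
104 13 [ 0.472 -0.334  0.105] [ 0.5   -0.299  0.112]
112 16 [ 0.463 -0.335  0.113] [ 0.502 -0.299  0.12 ]
120 16 [ 0.466 -0.335  0.12 ] [ 0.519 -0.298  0.128]
128 3 [ 0.493 -0.328  0.128] [ 0.496 -0.297  0.129]
side 209
40 4 [ 0.466 -0.344  0.041] [ 0.476 -0.303  0.048]
48 12 [ 0.463 -0.323  0.049] [ 0.486 -0.303  0.055]
56 9 [ 0.464 -0.314  0.056] [ 0.486 -0.302  0.064]
64 9 [ 0.458 -0.326  0.064] [ 0.482 -0.304  0.072]
72 12 [ 0.458 -0.31   0.073] [ 0.487 -0.302  0.08 ]
80 28 [ 0.444 -0.33   0.081] [ 0.51  -0.298  0.088]
88 26 [ 0.446 -0.332  0.088] [ 0.509 -0.299  0.095]
96 31 [ 0.44  -0.327  0.096] [ 0.517 -0.297  0.104]
104 26 [ 0.443 -0.324  0.104] [ 0.519 -0.295  0.112]
112 21 [ 0.457 -0.321  0.112] [ 0.519 -0.296  0.12 ]
120 27 [ 0.447 -0.315  0.121] [ 0.519 -0.291  0.128]
128 4 [ 0.478 -0.309  0.129] [ 0.513 -0.298  0.13 ]
```

All three cameras agree that the shut fingertips are at z≈0.037 with the TCP at 0.017. The real tips are therefore about 20 mm behind the reported TCP, not 14 mm ahead of it. The fingers closed above the shaft and nothing moved. I'll open, go about 32 mm lower, and close again.

>>> {"name": "move_arm", "arguments": {
  "increments": [
    [[0, 0, 0, 0], [0, 0, 0, 0], [0, 0, 0, 0], [0, 0, 0, 0], [0, 0, 0, 0], [0.03, 0, 0, 0], [0.03, 0, 0, 0], [0.03, 0, 0, 0], [0.02, 0, 0, 0], [0.016, 0, 0, 0], [0, 0, 0, 0]]
  ],
  "gripper": 0.3
}}

```text
t: 6.17
tool_pos: [0.4761, -0.3163, -0.0163]
tool_rot: [-0.102, 1.57, 0.105]
contact_force: [-0.9, 0.5, 0.0]
opening: 0.0598
```

>>> {"name": "move_arm", "arguments": {
  "increments": [
    [[0, 0, 0, 0], [0, 0, 0, 0], [0, 0, 0, 0], [0, 0, 0, 0], [0, 0, 0, 0], [0, 0, 0, 0], [0, 0, 0, 0], [0, 0, 0, 0]]
  ],
  "gripper": 1,
  "squeeze": 60
}}

```text
t: 6.83
tool_pos: [0.4774, -0.3174, -0.0139]
tool_rot: [-0.104, 1.568, 0.103]
contact_force: [-0.4, 0.1, 5.8]
opening: 0.0116
```

>>> {"name": "move_arm", "arguments": {
  "increments": [
    [[-0.004, 0, 0, 0], [0, 0.02, 0, 0], [0, 0.04, 0, 0], [0, 0.06, 0, 0], [0, 0.06, 0, 0], [0, 0.06, 0, 0], [0, 0.06, 0, 0], [0, 0.06, 0, 0], [0, 0.06, 0, 0], [0, 0.06, 0, 0], [0, 0.06, 0, 0], [0, 0.06, 0, 0], [0, 0.06, 0, 0], [0, 0.06, 0, 0], [0, 0.03, 0, 0], [0, 0.02, 0, 0], [0, 0, 0, 0], [0, 0, 0, 0]]
  ]
}}

```text
t: 8.33
tool_pos: [0.4515, -0.1257, -0.0139]
tool_rot: [-0.103, 1.569, 0.104]
contact_force: [-0.6, 1.1, -1.1]
opening: 0.0115
```

```bash
python3 - <<'E'
from h import *
o=ctrl.get_obs();print(o["tool_pos"].round(4),o["contact_force"].round(1),o["opening"])
im=ctrl.get_image("scene");save(im,"s3");P=pts(im);px=im["pixels"].astype(int)
m=box(P,.40,.52,-.34,.0,.006,.035)&((px.max(-1)-px.min(-1)<25)&(px.max(-1)>90)|(px[...,0]>px[...,2]+60));
h=box(P,.40,.54,-.34,.0,.006,.035)&(px[...,0]>px[...,2]+60)
if h.sum():fit(P,h,"handle")
fit(P,m,"bar")
E
```

```text
[ 0.4515 -0.1257 -0.0139] [-0.6  1.1 -1.1] 0.011473167526529842
handle 178 rect [ 467.9 -231.7] [26.3 68.3] 10.3 mean [ 0.4728 -0.2325  0.0197] ang 96.11
   ends [[0.4763, -0.2646], [0.469, -0.1966]]
bar 295 rect [ 454.5 -148.8] [ 26.4 235.9] 9.4 mean [ 0.4645 -0.1847  0.0173] ang 99.3
   ends [[0.4776, -0.2646], [0.4395, -0.0317]]
```

>>> {"name": "move_arm", "arguments": {
  "increments": [
    [[0, 0, 0, 0], [0, 0, 0, 0], [0, 0, 0, 0], [0, 0, 0, 0], [0, 0, 0, 0], [-0.06, 0, 0, 0], [-0.1, 0, 0, 0], [-0.12, -0.04, 0, 0], [-0.1, -0.08, 0, 0], [-0.02, -0.1, 0, 0], [0, -0.1, 0, 0], [0, -0.07, 0, 0], [0, 0, 0, 0], [0, 0, 0, 0]]
  ],
  "gripper": 0.2
}}

```text
t: 9.55
tool_pos: [0.4643, -0.2233, 0.0862]
tool_rot: [-0.102, 1.569, 0.102]
contact_force: [-0.5, -0.2, -0.8]
opening: 0.0684
```

```bash
python3 - <<'E'
from h import *
o=ctrl.get_obs();im=ctrl.get_image("wrist");save(im,"w4");P=wpts(im,o);np.savez("w4.npz",P=P,px=im["pixels"]);px=im["pixels"].astype(int)
h=box(P,.40,.54,-.34,.0,.016,.035)&(px[...,0]>px[...,2]+60)
if h.sum():fit(P,h,"handle")
s=box(P,.42,.50,-.2,.02,.008,.02);fit(P,s,"shaft")
plan(.4643,-.2229,.085,97.5)
E
```

```text
handle 2392 rect [ 465.5 -232.5] [22.  70.3] 6.8 mean [ 0.4652 -0.2296  0.025 ] ang 97.53
   ends [[0.4702, -0.2673], [0.461, -0.1977]]
shaft 3145 rect [ 451.7 -135.2] [ 21.2 132.8] 9.3 mean [ 0.4531 -0.1353  0.0132] ang 97.53
   ends [[0.4617, -0.2006], [0.4443, -0.069]]
t 9.6 pos [ 0.4642 -0.2225  0.086 ] yaw_y 97.5 turn deg -0.0 units -0.0 shift before turn [ 0.0039 -0.0016  0.0003] after turn [ 0.0039 -0.0016  0.0003] F [0.3 0.3 0.3] open 0.0682
```

>>> {"name": "move_arm", "arguments": {
  "increments": [
    [[0.06, 0, 0, 0], [0.1, 0, 0, 0], [0.1, 0, 0, 0], [0.06, 0, 0, 0], [0.04, 0, 0, 0], [0.025, 0, 0, 0], [0.012, 0, 0, 0], [0, 0, 0, 0]]
  ]
}}

```text
t: 10.27
tool_pos: [0.4646, -0.2225, -0.013]
tool_rot: [-0.104, 1.568, 0.104]
contact_force: [0.2, -0.4, 0.5]
opening: 0.0683
```

>>> {"name": "move_arm", "arguments": {
  "increments": [
    [[0, 0, 0, 0], [0, 0, 0, 0], [0, 0, 0, 0], [0, 0, 0, 0], [0, 0, 0, 0], [0, 0, 0, 0], [0, 0, 0, 0], [0, 0, 0, 0]]
  ],
  "gripper": 1,
  "squeeze": 110
}}

```text
t: 10.93
tool_pos: [0.4653, -0.2234, -0.0117]
tool_rot: [-0.104, 1.567, 0.103]
contact_force: [-1.4, -0.3, 6.0]
opening: 0.0192
```

```bash
python3 - <<'E'
from h import *
from h import plan
d=np.load('w4.npz')
# track from scene
s=np.load('scene.npz');P=s['P'];px=s['px'].astype(int)
m=box(P,.55,.75,-.05,.26,.040,.05);fit(P,m,"track top")
ye=box(P,.52,.75,-.08,.06,.02,.05)&(px[...,0]>px[...,2]+60)&(px[...,1]>px[...,2]+40);fit(P,ye,"yellow");print(P[ye][:,2].max())
rd=box(P,.55,.75,-.05,.2,.01,.05)&(px[...,0]>px[...,1]+50)&(px[...,0]>px[...,2]+50)&~ye;fit(P,rd,"carriage seen")
q=P[m];h=cv2.convexHull((q[:,:2]*1000).astype(np.float32));print(cv2.approxPolyDP(h,6,True)[:,0])
plan(.58,-.26,.0,81)
E
```

```text
track top 1156 rect [629.  110.5] [250.4 104.1] 79.8 mean [0.6299 0.1111 0.0427] ang 80.48
   ends [[0.609, -0.0134], [0.6505, 0.2339]]
yellow 123 rect [607.4  -2. ] [21.7 87. ] 80.3 mean [ 0.6124 -0.0035  0.0424] ang 170.18
   ends [[0.6502, -0.0101], [0.5644, 0.0048]]
0.04637130738048978
carriage seen 14 rect [608.4  54.5] [51.6  3.7] 79.0 mean [0.6086 0.0557 0.032 ] ang 79.49
   ends [[0.6037, 0.0292], [0.6131, 0.0799]]
[[685.8388    227.49643  ]
 [614.1973    239.98239  ]
 [604.92725   234.21375  ]
 [575.4761    106.78548  ]
 [565.05896    -4.7685404]
 [647.85077   -19.282791 ]
 [678.82947    93.18932  ]]
t 10.93 pos [ 0.4653 -0.2234 -0.0117] yaw_y 97.54 turn deg 16.54 units 0.1838 shift before turn [-0.046  -0.2053  0.4358] after turn [-0.046  -0.0727  0.4762] F [-1.4 -0.3  6. ] open 0.0192
```

>>> {"name": "move_arm", "arguments": {
  "increments": [
    [[-0.03, 0, 0, 0], [-0.05, 0, 0, 0], [-0.04, 0, 0, 0], [0, 0, 0, 0.03], [0, 0, 0, 0.05], [0, 0, 0, 0.05], [0, 0, 0, 0.04], [0, 0, 0.04, 0.0227], [0, 0.02, 0.08, 0], [0, 0.03, 0.1, 0], [0, 0.02, 0.1, 0], [0, 0, 0.06, 0], [0, 0, 0.033, 0], [0, 0, 0, 0], [0, 0, 0, 0]]
  ]
}}

```text
t: 12.18
tool_pos: [0.5688, -0.2228, 0.0171]
tool_rot: [0.135, 1.568, -0.134]
contact_force: [-0.3, 0.1, -3.4]
opening: 0.0191
```

```bash
python3 - <<'E'
from h import *
plan(.5699,-.2239,-.002,80.2)
o=ctrl.get_obs();im=ctrl.get_image("wrist");save(im,"w5");P=wpts(im,o);np.savez("w5.npz",P=P,px=im["pixels"]);px=im["pixels"].astype(int)
ye=box(P,.52,.75,-.08,.08,.015,.06)&(px[...,0]>px[...,2]+60)&(px[...,1]>px[...,2]+40);fit(P,ye,"yellow")
q=P[ye];print("z",np.percentile(q[:,2],[1,50,99]).round(4))
t=ye&(P[...,2]>.038);fit(P,t,"yellow top")
g=box(P,.52,.75,-.03,.25,.036,.06);fit(P,g,"track top")
s=box(P,.54,.65,-.19,-.0,.02,.06)&~ye;s[330:]=0;fit(P,s,"shaft");
k=P[s]; 
for a,b in((-.17,-.14),(-.13,-.1),(-.09,-.06),(-.06,-.03)):
    kk=k[(k[:,1]>a)&(k[:,1]<b)]; print(a,len(kk),kk.mean(0).round(4) if len(kk) else "")
E
```

```text
t 12.18 pos [ 0.5688 -0.2228  0.0171] yaw_y 80.2 turn deg -0.0 units -0.0 shift before turn [ 0.0765 -0.0036  0.0053] after turn [ 0.0765 -0.0036  0.0053] F [-0.3  0.1 -3.4] open 0.0191
yellow 0 rect [0. 0.] [0. 0.] 0.0 mean [nan nan nan] ang nan
  avg = a.mean(axis, **keepdims_kw)
  ret = um.true_divide(
h.py:27: RuntimeWarning: Degrees of freedom <= 0 for slice
  q=P[m]; r=cv2.minAreaRect(q[:,:2].astype(np.float32)*1000); w,v=np.linalg.eigh(np.cov(q[:,:2].T)); a=v[:,1]*np.sign(v[1,1])
  c *= np.true_divide(1, fact)
  c *= np.true_divide(1, fact)
h.py:28: RuntimeWarning: Mean of empty slice.
  print(n,m.sum(),'rect',np.round(r[0],1),np.round(r[1],1),round(r[2],1),'mean',q.mean(0).round(4),'ang',np.degrees(np.arctan2(a[1],a[0])).round(2))
h.py:29: RuntimeWarning: Mean of empty slice.
  s=(q[:,:2]-q[:,:2].mean(0))@a; print('   ends',(q[:,:2].mean(0)+np.outer([s.min(),s.max()],a)).round(4).tolist())
Traceback (most recent call last):
  File "h.py", line 29, in fit
    s=(q[:,:2]-q[:,:2].mean(0))@a; print('   ends',(q[:,:2].mean(0)+np.outer([s.min(),s.max()],a)).round(4).tolist())
                                                                              ~~~~~^^
ValueError: zero-size array to reduction operation minimum which has no identity
```

View pics/w5.png

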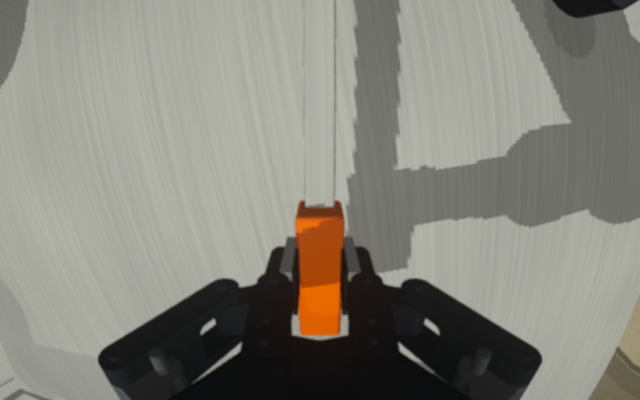

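The wrist view shows the bar held straight: handle at (270,320), shaft running up column 320 and out of frame. The mouth is out of view, so I'll use the scene camera for tip against mouth.

```bash
python3 - <<'E'
from h import *
d=np.load('w5.npz');P=d['P'];px=d['px'].astype(int)
s=box(P,.53,.65,-.2,-.0,.02,.06)&(np.ptp(px,axis=-1)<30)&(px.max(-1)>100);s[235:]=0;s[:,:290]=0;s[:,350:]=0
k=P[s];A=np.c_[k[:,1],np.ones(len(k))]
for i in(0,2):print("xz"[i//2],np.linalg.lstsq(A,k[:,i],rcond=None)[0].round(4))
fit(P,s,"shaft wrist")
im=ctrl.get_image("scene");P=pts(im);px=im["pixels"].astype(int)
cv2.imwrite("pics/s6.png",cv2.resize(im["pixels"][165:245,270:400,::-1],None,fx=5,fy=5,interpolation=cv2.INTER_CUBIC))
s=box(P,.54,.65,-.19,-.02,.018,.06)&(np.ptp(px,axis=-1)<30);fit(P,s,"shaft scene")
ye=box(P,.52,.75,-.08,.08,.0,.06)&(px[...,0]>px[...,2]+60)&(px[...,1]>px[...,2]+40)
t=ye&(P[...,2]>.039);fit(P,t,"yellow top")
im=ctrl.get_image("side");P=pts(im);px=im["pixels"].astype(int)
ye=box(P,.52,.75,-.08,.08,.036,.06)&(px[...,0]>px[...,2]+60)&(px[...,1]>px[...,2]+40);
if ye.sum()>5:fit(P,ye,"yellow side")
s=box(P,.54,.65,-.19,-.02,.018,.06)&(np.ptp(px,axis=-1)<30);
if s.sum()>5:fit(P,s,"shaft side")
E
```

```text
x [0.168  0.6071]
z [-0.0007  0.0418]
shaft wrist 6503 rect [ 581.  -150.1] [97.3 20.9] 81.3 mean [ 0.582  -0.1496  0.042 ] ang 80.25
   ends [[0.5736, -0.1984], [0.5901, -0.1022]]
shaft scene 308 rect [ 587.8 -112.8] [158.6  21.1] 80.2 mean [ 0.5912 -0.1128  0.0385] ang 80.05
   ends [[0.5773, -0.1915], [0.6048, -0.0353]]
yellow top 121 rect [608.2  -1.6] [22.3 87.3] 79.5 mean [ 0.6103 -0.0026  0.0425] ang 169.69
   ends [[0.651, -0.01], [0.5651, 0.0056]]
yellow side 88 rect [ 6.042e+02 -1.000e-01] [26.7 86.3] 81.1 mean [6.009e-01 5.000e-04 4.280e-02] ang 170.5
   ends [[0.6468, -0.0072], [0.5615, 0.0071]]
shaft side 168 rect [ 584.8 -110.4] [162.5  22.9] 80.5 mean [ 0.5828 -0.1067  0.0398] ang 79.92
   ends [[0.568, -0.19], [0.5965, -0.0299]]
```

View pics/s6.png

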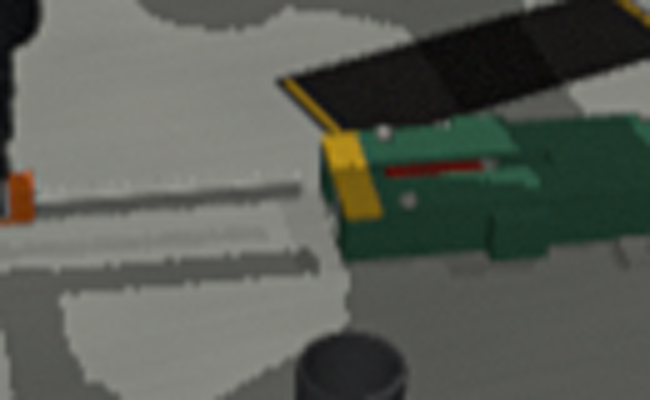

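Tip at (0.601,-0.035) and mouth centre at about (0.605,-0.0125). The bar axis is 80.2° against about 80° for the track, so they are aligned. I'll lower to push height and enter the mouth, stopping about 9 mm short of the carriage.

>>> {"name": "move_arm", "arguments": {
  "increments": [
    [[0.03, 0, 0, 0], [0.03, 0, 0, 0], [0.0165, 0, 0, 0], [0, 0, 0, 0], [0, 0.02, 0, 0], [0, 0.02, 0, 0], [0, 0.03, 0, 0], [0, 0.03, 0, 0], [0, 0.03, 0, 0], [0, 0.03, 0, 0], [0, 0.03, 0, 0], [0, 0.02, 0, 0], [0, 0.01, 0, 0], [0, 0, 0, 0], [0, 0, 0, 0]]
  ]
}}

```text
t: 13.58
tool_pos: [0.5787, -0.1687, -0.002]
tool_rot: [0.134, 1.567, -0.134]
contact_force: [-0.1, -0.1, -2.9]
opening: 0.0195
```

```bash
cat >> h.py <<'E'
def st():
    o=ctrl.get_obs();a=np.array([.17,.985,0])
    print("t",round(o["t"],2),o["tool_pos"].round(4),"along",round(float((o["tool_pos"]-np.array([.605,-.0125,0]))@a*1000+190),1),"F",o["contact_force"].round(1),"Fa",round(float(o["contact_force"]@a),1),round(o["opening"],4))
E
python3 -c "
from h import *
st()"
```

```text
t 13.58 [ 0.5787 -0.1687 -0.002 ] along 31.7 F [-0.1 -0.1 -2.9] Fa -0.1 0.0195
```

>>> {"name": "move_arm", "arguments": {
  "increments": [
    [[0, 0.008, 0, 0], [0, 0.008, 0, 0], [0, 0.006, 0, 0], [0, 0.006, 0, 0], [0, 0.004, 0, 0], [0, 0.004, 0, 0], [0, 0.004, 0, 0], [0, 0.004, 0, 0]]
  ]
}}

```text
t: 14.25
tool_pos: [0.5806, -0.1609, -0.0013]
tool_rot: [0.129, 1.566, -0.138]
contact_force: [-2.2, -11.4, -2.1]
opening: 0.0192
```

>>> {"name": "move_arm", "arguments": {
  "increments": [
    [[0, 0.004, 0, 0], [0, 0.004, 0, 0], [0, 0.004, 0, 0], [0, 0.004, 0, 0]]
  ]
}}

```text
t: 14.58
tool_pos: [0.5814, -0.1568, -0.0013]
tool_rot: [0.13, 1.566, -0.138]
contact_force: [-1.2, -8.5, -2.1]
opening: 0.0195
```

>>> {"name": "move_arm", "arguments": {
  "increments": [
    [[0, 0.004, 0, 0], [0, 0.004, 0, 0], [0, 0.004, 0, 0], [0, 0.004, 0, 0]]
  ]
}}

```text
t: 14.92
tool_pos: [0.582, -0.1522, -0.0015]
tool_rot: [0.131, 1.566, -0.137]
contact_force: [-1.2, -7.0, -3.1]
opening: 0.0193
```

>>> {"name": "move_arm", "arguments": {
  "increments": [
    [[0, 0.004, 0, 0], [0, 0.004, 0, 0], [0, 0.004, 0, 0], [0, 0.006, 0, 0], [0, 0.006, 0, 0], [0, 0.006, 0, 0], [0, 0.006, 0, 0]]
  ]
}}

```text
t: 15.5
tool_pos: [0.5836, -0.1432, -0.0015]
tool_rot: [0.131, 1.566, -0.137]
contact_force: [-1.2, -8.2, -2.5]
opening: 0.0192
```

>>> {"name": "move_arm", "arguments": {
  "increments": [
    [[0, 0.006, 0, 0], [0, 0.006, 0, 0], [0, 0.006, 0, 0], [0, 0.008, 0, 0], [0, 0.008, 0, 0], [0, 0.008, 0, 0], [0, 0.008, 0, 0], [0, 0.008, 0, 0]]
  ]
}}

```text
t: 16.17
tool_pos: [0.586, -0.1289, -0.0016]
tool_rot: [0.131, 1.566, -0.137]
contact_force: [-1.2, -7.7, -2.5]
opening: 0.0198
```

```bash
python3 -c "
from h import *
st()"
```

```text
t 16.17 [ 0.586  -0.1289 -0.0016] along 72.1 F [-1.2 -7.7 -2.5] Fa -7.8 0.0198
```

>>> {"name": "move_arm", "arguments": {
  "increments": [
    [[0, 0.008, 0, 0], [0, 0.008, 0, 0], [0, 0.008, 0, 0], [0, 0.008, 0, 0], [0, 0.006, 0, 0], [0, 0.006, 0, 0], [0, 0.004, 0, 0]]
  ]
}}

```text
t: 16.75
tool_pos: [0.588, -0.117, -0.0016]
tool_rot: [0.131, 1.566, -0.137]
contact_force: [-1.0, -6.7, -3.1]
opening: 0.0194
```

>>> {"name": "move_arm", "arguments": {
  "increments": [
    [[0, 0.004, 0, 0], [0, 0.004, 0, 0], [0, 0.004, 0, 0]]
  ]
}}

```text
t: 17.0
tool_pos: [0.5885, -0.1142, -0.0016]
tool_rot: [0.131, 1.566, -0.137]
contact_force: [-2.0, -7.5, -2.6]
opening: 0.0194
```

>>> {"name": "move_arm", "arguments": {
  "increments": [
    [[0, 0.004, 0, 0], [0, 0.004, 0, 0], [0, 0.004, 0, 0]]
  ]
}}

```text
t: 17.25
tool_pos: [0.589, -0.1112, -0.0016]
tool_rot: [0.131, 1.566, -0.137]
contact_force: [-0.7, -7.7, -2.2]
opening: 0.0194
```

>>> {"name": "move_arm", "arguments": {
  "increments": [
    [[0, 0.004, 0, 0], [0, 0.004, 0, 0], [0, 0.004, 0, 0]]
  ]
}}

```text
t: 17.5
tool_pos: [0.5895, -0.1082, -0.0016]
tool_rot: [0.131, 1.566, -0.137]
contact_force: [-1.9, -7.9, -2.5]
opening: 0.0195
```

>>> {"name": "move_arm", "arguments": {
  "increments": [
    [[0, 0.004, 0, 0], [0, 0.004, 0, 0], [0, 0.004, 0, 0]]
  ]
}}

```text
t: 17.75
tool_pos: [0.59, -0.1053, -0.0016]
tool_rot: [0.131, 1.566, -0.137]
contact_force: [-1.6, -7.7, -2.7]
opening: 0.0193
```

>>> {"name": "move_arm", "arguments": {
  "increments": [
    [[0, 0.004, 0, 0], [0, 0.004, 0, 0], [0, 0.004, 0, 0]]
  ]
}}

```text
t: 18.0
tool_pos: [0.5905, -0.1023, -0.0017]
tool_rot: [0.131, 1.566, -0.137]
contact_force: [-2.0, -8.5, -2.8]
opening: 0.0196
```

>>> {"name": "move_arm", "arguments": {
  "increments": [
    [[0, 0.004, 0, 0], [0, 0.004, 0, 0], [0, 0.004, 0, 0]]
  ]
}}

```text
t: 18.25
tool_pos: [0.591, -0.0994, -0.0017]
tool_rot: [0.131, 1.566, -0.137]
contact_force: [-1.1, -7.1, -3.2]
opening: 0.0196
```

>>> {"name": "move_arm", "arguments": {
  "increments": [
    [[0, 0.004, 0, 0], [0, 0.004, 0, 0], [0, 0.004, 0, 0]]
  ]
}}

```text
t: 18.5
tool_pos: [0.5915, -0.0966, -0.0016]
tool_rot: [0.131, 1.566, -0.138]
contact_force: [-0.9, -9.0, -3.1]
opening: 0.0194
```

>>> {"name": "move_arm", "arguments": {
  "increments": [
    [[0, 0.004, 0, 0], [0, 0.004, 0, 0], [0, 0.004, 0, 0]]
  ]
}}

```text
t: 18.75
tool_pos: [0.592, -0.0954, -0.0013]
tool_rot: [0.127, 1.566, -0.14]
contact_force: [-3.1, -14.6, -1.4]
opening: 0.0194
```

>>> {"name": "move_arm", "arguments": {
  "increments": [
    [[0, 0.004, 0, 0], [0, 0.004, 0, 0]]
  ]
}}

```text
t: 18.92
tool_pos: [0.5923, -0.0952, -0.001]
tool_rot: [0.124, 1.566, -0.142]
contact_force: [-4.1, -21.8, -1.6]
opening: 0.0195
```

>>> {"name": "move_arm", "arguments": {
  "increments": [
    [[0, 0.004, 0, 0], [0, 0.003, 0, 0], [0, 0, 0, 0], [0, 0, 0, 0], [0, 0, 0, 0]]
  ]
}}

```text
t: 19.33
tool_pos: [0.5925, -0.095, -0.0008]
tool_rot: [0.123, 1.566, -0.144]
contact_force: [-5.7, -23.5, -1.5]
opening: 0.0194
```

```bash
python3 -c "
from h import *
st()"
```

```text
t 19.33 [ 0.5925 -0.095  -0.0008] along 106.6 F [ -5.7 -23.5  -1.5] Fa -24.1 0.0194
```

The force climbed to 24 N and held with no further motion at about 66 mm of travel, so the carriage is on the stop. Now I'll withdraw the bar and lift it.

>>> {"name": "move_arm", "arguments": {
  "increments": [
    [[0, -0.01, 0, 0], [0, -0.02, 0, 0], [0, -0.03, 0, 0], [0, -0.05, 0, 0], [0, -0.06, 0, 0], [0, -0.06, 0, 0], [0, -0.06, 0, 0], [0, -0.06, 0, 0], [0, -0.06, 0, 0], [0, -0.06, 0, 0], [0, -0.06, 0, 0], [0, -0.05, 0, 0], [0, -0.03, 0, 0], [0, -0.02, 0, 0], [0, 0, 0, 0], [-0.06, 0, 0, 0], [-0.08, 0, 0, 0], [-0.08, 0, 0, 0], [-0.03, 0, 0, 0], [0, 0, 0, 0]]
  ]
}}

```text
t: 21.0
tool_pos: [0.5679, -0.2432, 0.0634]
tool_rot: [0.132, 1.562, -0.135]
contact_force: [1.4, -1.1, -2.6]
opening: 0.0189
```

```bash
python3 - <<'E'
from h import *
st()
s=np.load('scene.npz');P=s['P'];px=s['px'].astype(int)
m=box(P,.37,.56,-.02,.34,-.006,.006)&((px.max(-1)<60)|((px[...,0]>px[...,2]+60)&(px[...,1]>px[...,2]+40)))
fit(P,m,"mat+lines")
y=box(P,.37,.56,-.02,.34,-.006,.008)&((px[...,0]>px[...,2]+50)&(px[...,1]>px[...,2]+30))
for n,k in(("near",y&(P[...,1]<.1)),("far",y&(P[...,1]>.2))):
    if k.sum()>4: fit(P,k,n)
q=P[m];h=cv2.convexHull((q[:,:2]*1000).astype(np.float32));print(cv2.approxPolyDP(h,6,True)[:,0].round(0).tolist())
im=ctrl.get_image("scene");P=pts(im);px=im["pixels"].astype(int);save(im,"s7")
m=box(P,.37,.56,-.02,.34,-.006,.006)&((px.max(-1)<60)|((px[...,0]>px[...,2]+60)&(px[...,1]>px[...,2]+40)));fit(P,m,"mat now")
s=box(P,.52,.65,-.3,-.02,.04,.1)&(np.ptp(px,axis=-1)<30)&(px.max(-1)>70);fit(P,s,"shaft")
rd=box(P,.55,.75,-.05,.2,.01,.05)&(px[...,0]>px[...,1]+50)&(px[...,0]>px[...,2]+50)&~((px[...,1]>px[...,2]+40));
print(rd.sum()); 
if rd.sum()>3: fit(P,rd,"carriage seen")
a=np.radians(99);c=np.array([.459,.162])-(.0825-.010)*np.array([np.cos(a),np.sin(a)]);plan(*c,.07,99)
E
```

```text
t 21.0 [ 0.5679 -0.2432  0.0634] along -43.6 F [ 1.4 -1.1 -2.6] Fa -0.8 0.0189
mat+lines 1106 rect [459.3 164.3] [100.8 292.1] 10.6 mean [0.4598 0.1606 0.0008] ang 98.29
   ends [[0.4806, 0.0181], [0.4384, 0.3078]]
near 29 rect [473.2  22.2] [65.9  9.5] 11.1 mean [4.733e-01 2.210e-02 4.000e-04] ang 10.42
   ends [[0.4408, 0.0161], [0.5056, 0.028]]
far 24 rect [436.8 305.5] [77.6 10.5] 9.4 mean [4.387e-01 3.049e-01 3.000e-04] ang 9.85
   ends [[0.3987, 0.2979], [0.4752, 0.3112]]
[[497.0, 26.0], [509.0, 40.0], [520.0, 98.0], [482.0, 306.0], [410.0, 304.0], [391.0, 288.0], [441.0, 12.0]]
mat now 1099 rect [458.6 164. ] [105.  290.3] 11.2 mean [0.4597 0.1613 0.0007] ang 98.32
   ends [[0.4806, 0.0183], [0.438, 0.3095]]
shaft 344 rect [ 584.3 -153.1] [200.3  26.2] 83.0 mean [ 0.5899 -0.1388  0.0847] ang 80.76
   ends [[0.5715, -0.252], [0.6036, -0.055]]
9
carriage seen 9 rect [617.1 109.2] [25.6  4.7] 72.3 mean [0.6176 0.1095 0.0321] ang 71.91
   ends [[0.6135, 0.0969], [0.6215, 0.1213]]
t 21.05 pos [ 0.5667 -0.2428  0.0615] yaw_y 80.23 turn deg -18.77 units -0.2085 shift before turn [-0.0364  1.2478 -0.6059] after turn [-0.0364  1.3764 -0.1723] F [ 0.5 -0.7 -3.8] open 0.0191
```

>>> {"name": "move_arm", "arguments": {
  "increments": [
    [[0, 0, 0, -0.03], [0, 0, 0, -0.05], [0, 0, 0, -0.06], [0, 0, 0, -0.05], [0, 0, -0.02, -0.0297], [0, 0.06, -0.022, 0], [0, 0.1, -0.02, 0], [0, 0.12, -0.02, 0], [0, 0.12, -0.02, 0], [0, 0.12, -0.02, 0], [0, 0.12, -0.02, 0], [0, 0.12, 0, 0], [0, 0.12, 0, 0], [0, 0.12, 0, 0], [0, 0.12, 0, 0], [0, 0.12, 0, 0], [0, 0.1, 0, 0], [0, 0.047, 0, 0], [0, 0, 0, 0], [0, 0, 0, 0]]
  ]
}}

```text
t: 22.72
tool_pos: [0.47, 0.0929, 0.0593]
tool_rot: [-0.138, 1.568, 0.137]
contact_force: [0.5, -0.0, -3.5]
opening: 0.0194
```

```bash
python3 - <<'E'
from h import *
plan(.4716,.0926,-.012,100)
o=ctrl.get_obs();im=ctrl.get_image("wrist");save(im,"w8");P=wpts(im,o);px=im["pixels"].astype(int)
m=box(P,.36,.56,-.02,.36,-.006,.008)&((px.max(-1)<60)|((px[...,0]>px[...,2]+50)&(px[...,1]>px[...,2]+30)));m[260:]=0;fit(P,m,"mat")
q=P[m];h=cv2.convexHull((q[:,:2]*1000).astype(np.float32));print(cv2.approxPolyDP(h,6,True)[:,0].round(0).tolist())
s=box(P,.40,.5,.12,.4,.06,.12)&(np.ptp(px,axis=-1)<30)&(px.max(-1)>90);fit(P,s,"shaft");k=P[s]
A=np.c_[k[:,1],np.ones(len(k))];print("z",np.linalg.lstsq(A,k[:,2],rcond=None)[0].round(4))
E
```

```text
t 22.72 pos [0.47   0.0929 0.0593] yaw_y 100.06 turn deg 0.06 units 0.0007 shift before turn [ 0.2852 -0.002   0.0067] after turn [ 0.2852 -0.002   0.0067] F [ 0.5 -0.  -3.5] open 0.0194
mat 20358 rect [460.3 143.5] [ 98.5 202.3] 9.8 mean [4.631e-01 1.651e-01 3.000e-04] ang 113.57
   ends [[0.5144, 0.0475], [0.4268, 0.2482]]
[[525.0, 52.0], [492.0, 251.0], [395.0, 234.0], [437.0, 37.0]]
shaft 6359 rect [457.3 166.1] [14.2 95.5] 9.9 mean [0.4571 0.1668 0.0841] ang 100.19
   ends [[0.4657, 0.1191], [0.4488, 0.2131]]
z [-0.0016  0.0844]
```

View pics/w8.png

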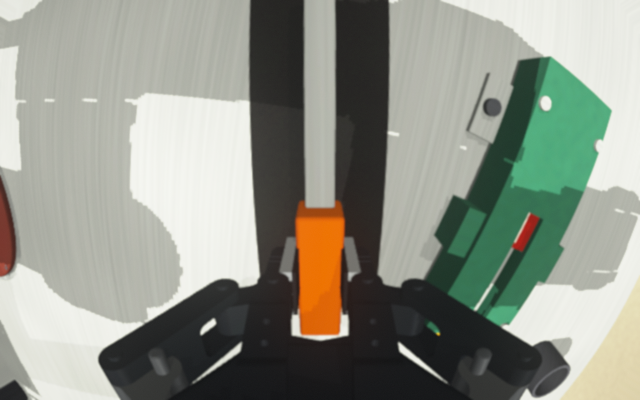

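The wrist view shows the bar (column 320) centred over the black mat (columns 250–390) and parallel to it. The white carriage line and red top show in the slot at (232,527). Lowering now.

>>> {"name": "move_arm", "arguments": {
  "increments": [
    [[0.03, 0, 0, 0], [0.05, 0, 0, 0], [0.06, 0, 0, 0], [0.05, 0, 0, 0], [0.04, 0, 0, 0], [0.02, 0, 0, 0], [0.01, 0, 0, 0], [0.006, 0, 0, 0], [0.006, 0, 0, 0], [0, 0, 0, 0]]
  ]
}}

```text
t: 23.6
tool_pos: [0.4713, 0.0927, -0.0072]
tool_rot: [-0.137, 1.566, 0.136]
contact_force: [-0.4, -0.1, -3.2]
opening: 0.0193
```

>>> {"name": "move_arm", "arguments": {
  "increments": [
    [[0.004, 0, 0, 0], [0.004, 0, 0, 0], [0, 0, 0, 0]]
  ]
}}

```text
t: 23.85
tool_pos: [0.471, 0.0929, -0.0094]
tool_rot: [-0.137, 1.566, 0.137]
contact_force: [0.1, 0.4, -2.9]
opening: 0.0195
```

>>> {"name": "move_arm", "arguments": {
  "increments": [
    [[0.003, 0, 0, 0], [0.003, 0, 0, 0], [0, 0, 0, 0]]
  ]
}}

```text
t: 24.1
tool_pos: [0.4707, 0.0928, -0.0112]
tool_rot: [-0.137, 1.567, 0.137]
contact_force: [0.4, 0.8, -3.8]
opening: 0.0192
```

>>> {"name": "move_arm", "arguments": {
  "increments": [
    [[0.003, 0, 0, 0], [0.003, 0, 0, 0], [0, 0, 0, 0]]
  ]
}}

```text
t: 24.35
tool_pos: [0.4709, 0.0928, -0.0117]
tool_rot: [-0.137, 1.567, 0.137]
contact_force: [-3.1, -0.6, 5.1]
opening: 0.0197
```

On the mat: the weight has transferred to it. Release and retreat.

>>> {"name": "move_arm", "arguments": {
  "increments": [
    [[-0.003, 0, 0, 0], [0, 0, 0, 0], [0, 0, 0, 0], [0, 0, 0, 0], [0, 0, 0, 0], [0, 0, 0, 0], [-0.04, 0, 0, 0], [-0.08, 0, 0, 0], [-0.12, 0, 0, 0], [-0.14, 0, 0, 0], [-0.14, 0, 0, 0], [-0.14, 0, 0, 0], [-0.14, -0.04, 0, 0], [-0.06, -0.08, 0, 0], [0, -0.12, 0, 0], [0, -0.14, 0, 0], [0, -0.14, 0, 0], [0, -0.1, 0, 0], [0, 0, 0, 0], [0, 0, 0, 0]]
  ],
  "gripper": 0.2
}}

```text
t: 26.02
tool_pos: [0.4976, -0.0608, 0.2037]
tool_rot: [-0.134, 1.566, 0.135]
contact_force: [-0.5, 0.8, 0.6]
opening: 0.0685
```

```bash
python3 - <<'E'
from h import *
st();o=ctrl.get_obs();im=ctrl.get_image("wrist");save(im,"w9");P=wpts(im,o);px=im["pixels"].astype(int)
b=box(P,.38,.56,-.05,.36,.008,.035);b[300:]=0;fit(P,b,"bar on mat");print(np.percentile(P[b][:,2],[5,50,95]).round(4))
m=box(P,.36,.56,-.02,.36,-.006,.03)&((px.max(-1)<60)|((px[...,0]>px[...,2]+50)&(px[...,1]>px[...,2]+30)));fit(P,m,"mat")
rd=box(P,.55,.75,-.05,.2,.02,.05)&(px[...,0]>px[...,1]+50)&(px[...,0]>px[...,2]+50)
if rd.sum()>3: fit(P,rd,"carriage seen")
im=ctrl.get_image("scene");save(im,"s9");P=pts(im)
for t in("coupon","brush","square"):
    for r in ctrl.trace("scene",t)[:1]:
        q=P[r["region"]&(im["depth"]>0)];print(t,round(r["score"],2),np.round(r["pixel"]),q.mean(0).round(3))
E
```

```text
t 26.02 [ 0.4976 -0.0608  0.2037] along 124.2 F [-0.5  0.8  0.6] Fa 0.7 0.0685
bar on mat 1342 rect [471.2  90.2] [21.8 84.5] 9.8 mean [0.4725 0.0853 0.0239] ang 100.0
   ends [[0.479, 0.0487], [0.4643, 0.1318]]
[0.0132 0.025  0.0264]
mat 7740 rect [472.1  77.5] [ 98.1 121.2] 10.0 mean [0.4724 0.075  0.0041] ang 100.57
   ends [[0.4831, 0.0177], [0.4607, 0.1376]]
carriage seen 246 rect [629.8 108.4] [34.5 15.6] 80.6 mean [0.6307 0.1068 0.0313] ang 76.97
   ends [[0.627, 0.0911], [0.6349, 0.1251]]
coupon 0.56 [242. 339.] [ 0.789 -0.071  0.029]
brush 0.85 [241. 208.] [ 0.661 -0.416  0.016]
square 0.68 [164. 453.] [0.483 0.497 0.015]
```

View pics/w9.png

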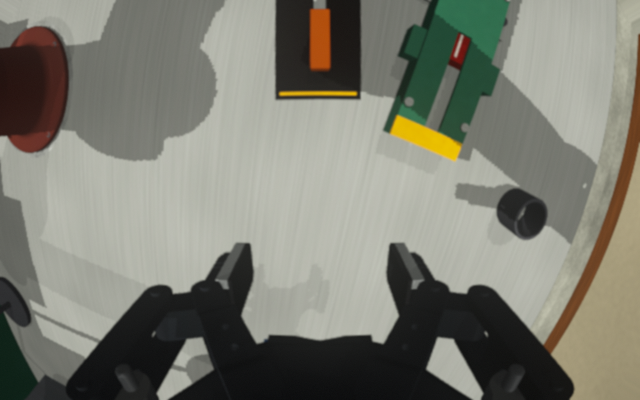

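The view shows the bar on the mat, with its orange handle at (40,320) inside the yellow end line at (94,318). The carriage sits deep in the slot at (48,460), and the ring is undisturbed at (213,520). The carriage's rear face measures about 106 mm behind the mouth, the same as the tip position when it was pressed home. Handing in.

```bash
python3 -c "
from h import *
print(ctrl.finish_job())"
```

```text
the job is handed in; nothing more can be done
None
```

I drew the push bar out of the blue holder by its shaft, about 190 mm, let it go on the bench, and took it again by the orange handle. I pushed the carriage through the mouth at 12–24 mm/s. It broke free at about 11 N and slid at 7–9 N. It met the stop after about 66 mm, where I held a 24 N push with no further motion. I then drew the bar out, laid it along the mat and let go, handing in at about 26 s of the 64 s.

**Last checks:**
- **Carriage:** its rear face measures about 106 mm behind the mouth, the same as the bar tip's position when it was pressed home. The stop button is hidden, so "home" rests on the force rise and this distance.
- **Bar:** it lies flat on the mat, parallel to it (100.0° against about 100°) and close to centred, with the gripper clear of it.
- **Bystanders:** the ring, brush and square measure within 2 mm of where they started.

**What failed or disagreed:**
- **Fingertip position:** all three cameras put the shut fingertips about 20 mm behind the reported tool point, not 14 mm ahead as stated. Because of this my first grasp closed on air above the shaft and moved nothing. I went lower and the second grasp held.
- **Finger contact with the bench:** while closing on the bar the fingertips touched the bench lightly, at about 6 N.
- **Opening reading:** it came out about 2–3 mm below the true widths of the shaft and handle.

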